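Lock the rack tray on the shaker with the quarter-turn key

TASK

Lock the rack tray down on the small white shaker with the blue-handled key: take it upright out of its stand, put its T-head down through the slot in the tray until the collar sits on the tray, turn it a quarter turn either way so that its handle stands crosswise to the slot, and let go. Leave the yellow-handled key in the stand.

Things in the scene. Friction and masses are not known exactly. Their poses are not given: they have to be found in the camera images.
- key_blue: Upright BLUE-handled key, 90 g. Origin: centre of the T-head's underside, z up; head and handle both lie along its y. Steel T-head 10 (x) x 44 (y) mm, z 0-8; shank 10 mm thick to z 24; collar 40 mm across, z 24-29; neck 18 mm across to z 33; flat handle 12 (x) x 40 (y) mm, z 33-67.
- key_yellow: Same shape, size and frame as key_blue but with a YELLOW handle; stands in the stand's other slot, in line with the blue key along their y axes. Stays where it is.
- key_stand: Fixed grey block 50 (x) x 165 (y) x 30 mm, origin under its centre. Two through slots 20 (x) x 54 (y) mm at y = -42.5 and +42.5 mm hold the two keys, either way round; collars rest on its top, so a key's origin is 6 mm above the table. A key lifts straight out, clear once raised 25 mm.
- slot (a point): Centre of the slot's mouth on the metal tray's top, 72 mm above the table, near the front of the white shaker (160 x 200 mm, fixed). Through slot 54 mm along y, 20 mm along x; z up. Tray and platform: 10 mm thick, 18 mm open below. Seated, the key's origin is 24 mm below this point; held up to 4 mm higher it still turns freely. A rack 60 mm tall begins 60 mm off, towards +x.
Things that resemble listed ones, but are neither listed nor needed, are in the scene too. What is shaped like the key_blue but green or turquoise is not meant.

How it is judged:
By the outcome, as a careful person would: the job done as asked, in the order asked, and still so for the second after the job is handed in, with the robot touching nothing.
It also fails if it takes over 42 s, if anything falls off the work surface, if the arm or the gripper's body presses on something with over 40 N, if the wrist force passes 120 N, or if a joint passes its speed limit or range.

ROBOT

A 7-joint arm with a two-finger parallel gripper is mounted at the origin on a cart in front of the work surface, level with it; the furniture and walls round the work are solid. World frame = base frame: x ahead of the robot, y to its left, z up, the work surface at z = 0. Lengths are in m, angles in rad, forces in N, time in s.
With the tool pointing down it reaches from about 0.425 to 0.925 m from the base axis. Payload 6.8 kg.
Tool frame: the origin (TCP) lies on the centre line of the jaws, within the pads' length; the fingertips stand 25 mm ahead of it and the grasp point (between the pads) lies 6 mm ahead of it; z points along the fingers, y is the line along which they close (so a half turn about z gives the same grasp; the last joint's range is limited). The gripper opens to 85 mm and grips with 20 to 120 N. Pads are 22 mm wide; open, the fingers measure 114 mm over their backs; the gripper's body (76 mm by 85 mm) begins 54 mm behind the grasp point. The pads swing forward as they close: fully open they stand 13 mm farther back than shut.
Start: joints at [-1.391, 0.477, 0.022, 1.555, -0.011, 1.109, -0.083], TCP at [0.192, 0.647, 0.256] pointing down, gripper open.
Joint ranges: [-2.96, 2.96], [-0.34, 2.1], [-1.41, 1.46], [0.24, 2.44], [-1.37, 4.51], [0.17, 1.92], [-2.96, 2.96]. Speed limits (rad/s): [2.39, 2.39, 3.14, 3.14, 3.14, 3.14, 3.14].

INTERFACE

Orientations are given as a rotation vector (axis times angle).
In Python, from bench import status, imaging, workorder gives the robot as it stands.
- The arm moves only by the tool send_rows, never from a script. Its argument "steps" is a list of rows, each an object of numbers: "dx", "dy", "dz": the shift along the tool's x, y, z in cm; "yaw": the turn about the tool's z in degrees; "gripper": the opening, from 0 (shut) to 1 (fully open). A call has 1 to 5 rows; each row is the pose to reach, as a shift and turn from the pose commanded when the call began, along the tool's axes at that moment; what a row does not reach only later rows make up. A row lasts 1/8 s, in which the tool goes at most 62.5 mm and 10.7 degrees, less where a joint would pass 70% of its speed; a pose out of reach is approached as far as the arm can. A call with a gripper value outside its range is refused whole. The fingers move at their own pace and stop on an object; "force" is the grip in N (left out, the last holds). Time passes only in rows, so rows that repeat a pose let the fingers close. It gives the time, the measured TCP pose, the force, the opening and the grip force at its end, in the units of the state.
- status.get_obs(): the state, without advancing time (a new reading comes with each control period).
- imaging.grab_frame(name): name is "side" or "top" or "wrist"; returns a dict with "color" (400x640x3 uint8, red, green, blue), "depth" (400x640 float32, m along the optical axis (not along the pixel's ray), 0 where there is no reading), "K" (3x3 intrinsics, pixels), "k1" (the pictures are not rectified: a ray, as slopes to the right and down, at radius r is drawn at 1 + k1 r^2 times it, then the intrinsics apply), "R" (3x3) and "t" (3): a world point X has camera coordinates R X + t. Camera axes: x right, y down, z forward; pixel columns grow to the right and rows downward; lengths in m; the calibration is good to about 2 mm. A picture is of the moment at which its call begins.
- workorder.hand_in(): hands the job in; it is judged then, once.
The state is a dict: "clock": time; "joints": joint angles; "qvel": joint speeds; "tau": joint torques, N m; "tcp_pos": TCP position; "orientation": TCP orientation; "contact_force": force on the tool from outside, world axes, zero at the start; "moment": the same for the moment, N m; "grip_width": finger opening in m; "gripper_force": force on a finger pad.
Only numpy, scipy, OpenCV 4.12 (cv2) and the standard library are available. Lean on these libraries where they do the work, as an engineer would, in place of code of your own. Each camera call takes 0.05 s, during which the arm holds its last target. There are 200 camera calls.

## Working session

There is one attempt and no reset: what is moved stays moved. The work goes in short steps, Python scripts to look and compute and a tool call to move; the robot and the scene stay as the last step left them, time stands still between calls to the robot, and variables do not carry over. Pictures are saved under pics/ and viewed, at most 10 in all, crops included, and the job is handed in when it is done.

Besides the shell and the picture viewer there is one more tool, called after "Call:" by a JSON object that holds its "fn" and its "kwargs", one argument or row to a line. send_rows: Moves the arm, as the interface text tells. Its arguments: {"type":"object","properties":{"steps":{"type":"array"},"force":{"type":"number"}},"required":["steps"]}

```bash
ls; mkdir -p pics
cat > h.py <<'E'
import numpy as np, cv2
from bench import status, imaging, workorder
def grab(n):
    f=imaging.grab_frame(n); np.savez('pics/'+n+'.npz',**{k:np.asarray(v) for k,v in f.items()}); return f
def ray(f,u,v):
    K=f['K']; p=np.array([[[u,v]]],float)
    s=cv2.undistortPoints(p,K,np.array([float(f['k1']),0,0,0]))[0,0]
    R=f['R']; return -R.T@f['t'], R.T@np.array([s[0],s[1],1.])
def onz(f,u,v,z):
    o,d=ray(f,u,v); return o+d*(z-o[2])/d[2]
def bydepth(f,u,v):
    o,d=ray(f,u,v); return o+d*f['depth'][int(round(v)),int(round(u))]
def save(f,name): cv2.imwrite('pics/'+name,f['color'][:,:,::-1])
E
python3 - <<'E'
from h import *
print(status.get_obs())
a=grab('top');b=grab('side')
save(a,'top0.png');save(b,'side0.png')
for f in(a,b): print(f['K'],f['k1'],-f['R'].T@f['t'],f['R'])
E
```

```text
pics
{'clock': 0.0, 'joints': array([-1.39108644,  0.4778166 ,  0.02232807,  1.55645222, -0.01150517,
        1.10928798, -0.08309792]), 'qvel': array([ 0.00100083,  0.00064783,  0.0013012 ,  0.00038741, -0.00071868,
        0.00033236, -0.00092811]), 'tau': array([-3.84055802e-04, -5.96436954e+01,  1.60756007e+00, -2.81199986e+01,
        1.24858349e-02,  9.02235130e-03, -1.86666426e-05]), 'tcp_pos': array([0.19144875, 0.64671234, 0.25531405]), 'orientation': array([-4.50462841e-01, -3.10899011e+00,  2.87616727e-03]), 'contact_force': array([-0.34504047, -0.58920667,  0.51728217]), 'moment': array([0.02830375, 0.00025869, 0.00893373]), 'gripper_force': 0.0, 'grip_width': 0.08538318171784032}
[[396.84716087   0.         324.81127889]
 [  0.         396.84716087 204.0492196 ]
 [  0.           0.           1.        ]] -0.08619955894016017 [ 0.35350698 -0.31367766  0.89173673] [[-0.01019181 -0.99955521 -0.02802711]
 [-0.98491479  0.01487654 -0.17239936]
 [ 0.17273962  0.02584726 -0.98462833]]
[[470.61609936   0.         324.50986053]
 [  0.         470.61609936 204.68663283]
 [  0.           0.           1.        ]] -0.04942684599613465 [0.77596453 0.32051725 0.57013029] [[-0.9076426   0.41915771 -0.02217488]
 [ 0.26048201  0.52104638 -0.81280981]
 [-0.32914136 -0.74351697 -0.58210694]]
```

View pics/top0.png

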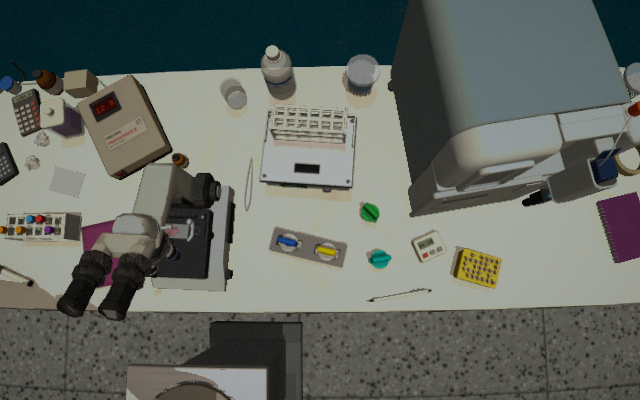

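View pics/side0.png

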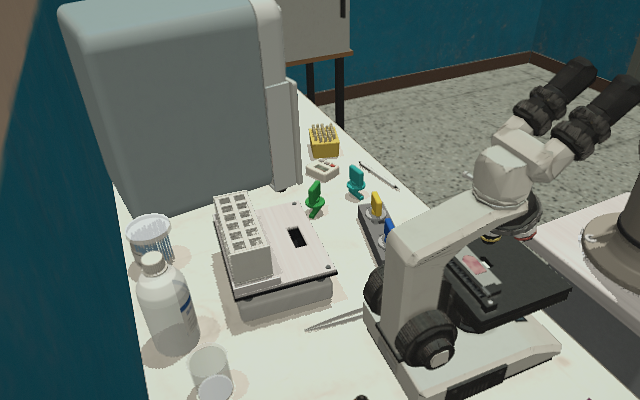

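The top view shows the stand at (308,247), with blue-handled key at (289,242) and yellow at (326,251). The loose green key at (370,212) and turquoise key at (379,259) are distractors. The shaker slot is at (306,168) in the top view and (297,237) in the side view. The microscope to the left, around (170,230), is an obstacle.

What could be mistaken for the target: blue (289,242), yellow (326,251), green (370,212), turquoise (379,259). I choose the blue key in the stand.

Run:
```python
from h import *
a=dict(np.load('pics/top.npz'));b=dict(np.load('pics/side.npz'))
def rect(f,m,z,name):
    cs,_=cv2.findContours(m.astype(np.uint8),0,1)
    for c in sorted(cs,key=cv2.contourArea)[::-1][:1]:
        P=np.array([onz(f,*p[0],z)[:2] for p in c])
        r=cv2.minAreaRect((P*1000).astype(np.float32))
        print(name,cv2.contourArea(c),np.round(r[0],1),np.round(r[1],1),round(r[2],1),'px',c.mean(0))
hsv=cv2.cvtColor(a['color'],cv2.COLOR_RGB2HSV)
win=np.zeros((400,640),bool);win[225:270,265:350]=1
H,S,V=[hsv[:,:,i].astype(int) for i in range(3)]
rect(a,win&(abs(H-110)<15)&(S>120),.073,'blue')
rect(a,win&(abs(H-27)<8)&(S>120),.073,'yel')
rect(a,win&(V<170)|(win&(S>120)),.03,'stand')
for f,n,w in((a,'top',(160,180,285,330)),(b,'side',(215,260,275,320))):
    g=f['color'].max(2);W=np.zeros((400,640),bool);W[w[0]:w[1],w[2]:w[3]]=1
    rect(f,W&(g<70),.072,'slot'+n)
for u,v in((289,242),(326,251),(308,247),(280,150),(330,182),(306,168),(308,110),(200,190),(170,170),(130,220),(90,270),(190,230),(230,280),(225,200),(440,190)): print((u,v),np.round(bydepth(a,u,v),3))
crop=a['color'][130:275,250:400,::-1]; cv2.imwrite('pics/crop.png',cv2.resize(crop,None,fx=4,fy=4,interpolation=2))
```

```text
blue 88.0 [ 419.7 -212.4] [40.2 13.6] 72.8 px [[286.57142857 241.02380952]]
yel 98.5 [ 399.  -293.3] [39.4 15.4] 75.3 px [[325.95348837 250.58139535]]
stand 2186.5 [ 408.3 -252.7] [173.3  73.1] 78.8 px [[307.06334842 248.70588235]]
slottop 163.0 [ 576.1 -253.7] [49.6 17.7] 88.9 px [[306.5        168.03333333]]
slotside 177.5 [ 575.1 -252.8] [48.1 17.9] 84.8 px [[296.39215686 237.2745098 ]]
(289, 242) [ 0.419 -0.217  0.073]
(326, 251) [ 0.399 -0.294  0.075]
(308, 247) [ 0.411 -0.254  0.029]
(280, 150) [ 0.617 -0.196  0.072]
(330, 182) [ 0.545 -0.304  0.071]
(306, 168) [ 0.584 -0.251  0.043]
(308, 110) [ 0.683 -0.261  0.129]
(200, 190) [ 0.515 -0.051  0.149]
(170, 170) [ 0.533 -0.027  0.236]
(130, 220) [ 0.435 -0.002  0.315]
(90, 270) [0.358 0.023 0.369]
(190, 230) [ 0.436 -0.04   0.161]
(230, 280) [ 0.34  -0.075 -0.002]
(225, 200) [ 0.51  -0.078  0.066]
(440, 190) [ 0.489 -0.49   0.241]
```

View pics/crop.png

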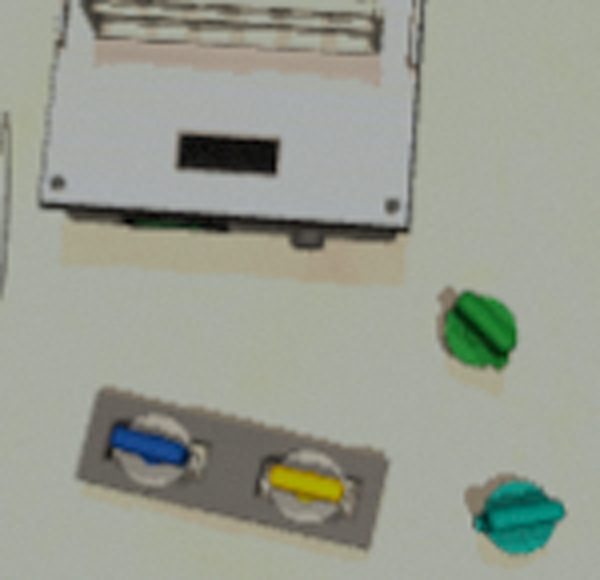

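The crop confirms the choice: the blue handle at crop (150,445) sits in the stand, with its handle along the stand's long axis. The slot is clear at (228,153). Next I check heights along the transit path and the tray's yaw.

Run:
```python
from h import *
from scipy.spatial.transform import Rotation as Ro
a=dict(np.load('pics/top.npz'));b=dict(np.load('pics/side.npz'))
p,q=onz(a,264.25,175.75,.072),onz(a,348,181.5,.072); print(p,q,np.degrees(np.arctan2(*(p-q)[:2])))
H={}
for f in(a,b):
  for v in range(0,400,4):
    for u in range(0,640,4):
      if f['depth'][v,u]>0:
        P=bydepth(f,u,v);k=(int(np.floor(P[0]*10)),int(np.floor(P[1]*10)))
        H[k]=max(H.get(k,-1),P[2])
for i in range(9,0,-1): print(i/10,[round(H.get((i,j),-1),2) for j in range(7,-7,-1)])
o=status.get_obs(); print(np.round(Ro.from_rotvec(o['orientation']).as_matrix(),3))
```

```text
[ 0.56072935 -0.16319943  0.072     ] [ 0.54502878 -0.341749    0.072     ] 5.025318478104524
0.9 [-1, -1, -1, -1, -1, -1, -1, -1, -1, -1, -1, -1, -1, -1]
0.8 [-1, -1, np.float64(0.08), np.float64(0.21), np.float64(0.31), np.float64(0.3), np.float64(0.41), np.float64(0.43), np.float64(0.46), np.float64(0.49), np.float64(0.49), np.float64(0.47), np.float64(0.45), np.float64(0.43)]
0.7 [-1, -1, np.float64(0.02), np.float64(0.02), np.float64(0.1), np.float64(0.08), np.float64(0.08), np.float64(0.02), np.float64(0.07), np.float64(0.17), np.float64(0.14), np.float64(0.09), np.float64(0.4), np.float64(0.4)]
0.6 [-1, -1, np.float64(0.03), np.float64(0.03), np.float64(0.09), np.float64(0.07), np.float64(0.07), np.float64(0.06), np.float64(0.0), np.float64(0.13), np.float64(0.14), np.float64(0.14), np.float64(0.4), np.float64(0.4)]
0.5 [-1, -1, np.float64(0.02), np.float64(0.02), np.float64(0.0), np.float64(0.06), np.float64(0.06), np.float64(0.25), np.float64(0.25), np.float64(0.08), np.float64(0.08), np.float64(0.08), np.float64(0.4), np.float64(0.4)]
0.4 [-1, -1, np.float64(0.0), np.float6
[... 256 characters left out ...]
oat64(0.01), np.float64(0.01), np.float64(0.4), np.float64(0.4), np.float64(0.0), np.float64(0.08), np.float64(0.07), np.float64(0.07), np.float64(0.06)]
0.2 [-1, -1, -1, np.float64(0.0), np.float64(0.0), np.float64(0.0), np.float64(0.0), np.float64(0.38), np.float64(0.38), np.float64(0.0), np.float64(0.0), np.float64(0.01), np.float64(0.01), np.float64(0.01)]
0.1 [np.float64(-0.76), np.float64(-0.75), np.float64(-0.75), np.float64(-0.75), np.float64(-0.75), np.float64(-0.75), np.float64(0.0), np.float64(0.02), np.float64(0.02), np.float64(0.0), np.float64(-0.75), np.float64(-0.75), np.float64(-0.76), np.float64(-0.75)]
[[-0.959  0.284 -0.   ]
 [ 0.284  0.959 -0.002]
 [-0.    -0.002 -1.   ]]
```

Add to h.py:
```python
from scipy.spatial.transform import Rotation as Ro
def to(x,y,z,ang=None):
    """shift in tool axes (cm) and yaw (deg) to world TCP target with tool y at azimuth ang (mod 180)"""
    o=status.get_obs(); R=Ro.from_rotvec(o['orientation']).as_matrix()
    d=R.T@(np.array([x,y,z])-o['tcp_pos'])*100
    az=np.degrees(np.arctan2(R[1,1],R[0,1]))
    yaw=None if ang is None else (az-ang+90)%180-90
    print('d',np.round(d,2),'yaw',yaw,'az',round(az,1),'clock',o['clock'],'F',np.round(o['contact_force'],1),'J',np.round(o['joints'],2),'w',o['grip_width'],'tilt',np.round(R[:2,2],3))
```

```text
(no output)
```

Call:
{"fn": "send_rows", "kwargs": {
  "steps": [
    {"dz": -4},
    {"dz": -9},
    {"dz": -14},
    {"dz": -19},
    {"dz": -20}
  ]
}}

```text
validation failed for argument at $.st...
```

Call:
{"fn": "send_rows", "kwargs": {
  "steps": [
    {"dx": -5.5,"dy": -2},
    {"dx": -11,"dy": -4},
    {"dx": -16.5,"dy": -6},
    {"dx": -22,"dy": -8},
    {"dx": -27,"dy": -10}
  ]
}}

```text
validation failed for argument at $.st...
```

```bash
python3 -c "
from h import *
print(status.get_obs()['tcp_pos']);to(.6,.2,.45);to(.6,-.1,.45);to(.42,-.212,.45,-14.3)"
```

```text
[0.1914413  0.64676921 0.25543636]
d [-51.86 -31.28 -19.4 ] yaw None az 73.5 clock 0.1 F [ 0.7  0.2 -0.8] J [-1.39  0.48  0.02  1.56 -0.01  1.11 -0.08] w 0.08532888229561107 tilt [-0.    -0.002]
d [-60.37 -60.04 -19.35] yaw None az 73.5 clock 0.1 F [ 0.7  0.2 -0.8] J [-1.39  0.48  0.02  1.56 -0.01  1.11 -0.08] w 0.08532888229561107 tilt [-0.    -0.002]
d [-46.29 -75.89 -19.33] yaw 87.81299389951292 az 73.5 clock 0.1 F [ 0.7  0.2 -0.8] J [-1.39  0.48  0.02  1.56 -0.01  1.11 -0.08] w 0.08532888229561107 tilt [-0.    -0.002]
```

All keys may be required in each row.

Call:
{"fn": "send_rows", "kwargs": {
  "steps": [
    {"dx": 0,"dy": 0,"dz": -4,"yaw": 0,"gripper": 1},
    {"dx": 0,"dy": 0,"dz": -9,"yaw": 0,"gripper": 1},
    {"dx": 0,"dy": 0,"dz": -14,"yaw": 0,"gripper": 1},
    {"dx": 0,"dy": 0,"dz": -19,"yaw": 0,"gripper": 1},
    {"dx": 0,"dy": 0,"dz": -20,"yaw": 0,"gripper": 1}
  ],
  "force": 40
}}

```text
clock: 0.72
tcp_pos: [0.1919, 0.6481, 0.4604]
orientation: [0.451, 3.109, 0.01]
contact_force: [0.4, 1.1, 0.5]
grip_width: 0.0856
gripper_force: 0.0
```

Call:
{"fn": "send_rows", "kwargs": {
  "steps": [
    {"dx": -4,"dy": -1.5,"dz": 0,"yaw": 0,"gripper": 1},
    {"dx": -9,"dy": -3.5,"dz": 0,"yaw": 0,"gripper": 1},
    {"dx": -14.5,"dy": -5.5,"dz": 0,"yaw": 0,"gripper": 1},
    {"dx": -20,"dy": -7.5,"dz": 0,"yaw": 0,"gripper": 1},
    {"dx": -25,"dy": -10,"dz": 0,"yaw": 0,"gripper": 1}
  ]
}}

```text
clock: 1.35
tcp_pos: [0.4043, 0.4786, 0.4546]
orientation: [-0.451, -3.108, 0.004]
contact_force: [0.9, 0.3, 0.4]
grip_width: 0.0855
gripper_force: 0.0
```

```bash
python3 -c "
from h import *
print(status.get_obs()['tcp_pos']);to(.57,.25,.46);to(.6,.0,.46);to(.42,-.212,.45,-14.3)"
```

```text
[0.40430328 0.47864537 0.45458935]
d [-22.39 -17.21  -0.51] yaw None az 73.5 clock 1.35 F [0.9 0.3 0.4] J [-1.08  0.29  0.14  1.4  -0.04  1.46  0.35] w 0.08552287530350397 tilt [-0.001 -0.002]
d [-32.37 -40.32  -0.46] yaw None az 73.5 clock 1.35 F [0.9 0.3 0.4] J [-1.08  0.29  0.14  1.4  -0.04  1.46  0.35] w 0.08552287530350397 tilt [-0.001 -0.002]
d [-21.15 -65.77   0.61] yaw 87.77831549532362 az 73.5 clock 1.35 F [0.9 0.3 0.4] J [-1.08  0.29  0.14  1.4  -0.04  1.46  0.35] w 0.08552287530350397 tilt [-0.001 -0.002]
```

Call:
{"fn": "send_rows", "kwargs": {
  "steps": [
    {"dx": -4.4,"dy": -3.4,"dz": 0,"yaw": 9,"gripper": 1},
    {"dx": -8.8,"dy": -6.8,"dz": 0,"yaw": 18,"gripper": 1},
    {"dx": -13.2,"dy": -10.2,"dz": 0,"yaw": 27,"gripper": 1},
    {"dx": -17.6,"dy": -13.6,"dz": 0,"yaw": 36,"gripper": 1},
    {"dx": -22,"dy": -17.2,"dz": 0,"yaw": 45,"gripper": 1}
  ]
}}

```text
clock: 1.98
tcp_pos: [0.5654, 0.2514, 0.4548]
orientation: [-1.612, -2.695, 0.003]
contact_force: [0.3, -0.4, 0.2]
grip_width: 0.0854
gripper_force: 0.0
```

```bash
python3 -c "
from h import *
print(status.get_obs()['tcp_pos']);to(.6,.0,.46);to(.42,-.212,.45,-14.3)"
```

```text
[0.56540867 0.25144859 0.45481379]
d [-23.79  -8.85  -0.5 ] yaw None az 28.2 clock 1.975 F [ 0.3 -0.4  0.2] J [-0.81  0.28  0.39  1.43 -0.11  1.46  0.07] w 0.0854423999197486 tilt [-0.002 -0.001]
d [-33.95 -34.73   0.56] yaw 42.531331915336324 az 28.2 clock 1.975 F [ 0.3 -0.4  0.2] J [-0.81  0.28  0.39  1.43 -0.11  1.46  0.07] w 0.0854423999197486 tilt [-0.002 -0.001]
```

Call:
{"fn": "send_rows", "kwargs": {
  "steps": [
    {"dx": -4.8,"dy": -1.8,"dz": 0,"yaw": 9,"gripper": 1},
    {"dx": -9.6,"dy": -3.6,"dz": 0,"yaw": 18,"gripper": 1},
    {"dx": -14.4,"dy": -5.4,"dz": 0,"yaw": 27,"gripper": 1},
    {"dx": -19.2,"dy": -7.2,"dz": 0,"yaw": 36,"gripper": 1},
    {"dx": -24,"dy": -9,"dz": 0,"yaw": 43,"gripper": 1}
  ]
}}

```text
clock: 2.6
tcp_pos: [0.6, -0.0024, 0.455]
orientation: [-2.487, -1.917, 0.003]
contact_force: [0.3, -0.9, -1.1]
grip_width: 0.0855
gripper_force: 0.0
```

```bash
python3 -c "
from h import *
print(status.get_obs()['tcp_pos']);to(.53,-.212,.46);to(.42,-.212,.45,-14.3)"
```

```text
[ 0.60003935 -0.00238474  0.45496872]
d [-22.05  -1.44  -0.49] yaw None az -14.7 clock 2.6 F [ 0.3 -0.9 -1.1] J [-0.58  0.26  0.62  1.48 -0.15  1.45 -0.21] w 0.08546274362602996 tilt [-0.002 -0.   ]
d [-24.85 -12.08   0.54] yaw -0.43871046585474005 az -14.7 clock 2.6 F [ 0.3 -0.9 -1.1] J [-0.58  0.26  0.62  1.48 -0.15  1.45 -0.21] w 0.08546274362602996 tilt [-0.002 -0.   ]
```

Call:
{"fn": "send_rows", "kwargs": {
  "steps": [
    {"dx": -5,"dy": -0.3,"dz": 0,"yaw": 0,"gripper": 1},
    {"dx": -10,"dy": -0.6,"dz": 0,"yaw": 0,"gripper": 1},
    {"dx": -15,"dy": -1,"dz": 0,"yaw": 0,"gripper": 1},
    {"dx": -20,"dy": -1.4,"dz": 0,"yaw": 0,"gripper": 1},
    {"dx": -24.5,"dy": -4,"dz": 0,"yaw": 0,"gripper": 1}
  ]
}}

```text
clock: 3.22
tcp_pos: [0.4997, -0.2294, 0.4547]
orientation: [-2.484, -1.922, 0.004]
contact_force: [-0.1, -0.2, -0.2]
grip_width: 0.0855
gripper_force: 0.0
```

Call:
{"fn": "send_rows", "kwargs": {
  "steps": [
    {"dx": 0,"dy": -4,"dz": 3,"yaw": 0,"gripper": 1},
    {"dx": 0,"dy": -8,"dz": 7,"yaw": 0,"gripper": 1},
    {"dx": 0,"dy": -8,"dz": 11,"yaw": 0,"gripper": 1},
    {"dx": 0,"dy": -8,"dz": 15,"yaw": 0,"gripper": 1},
    {"dx": 0,"dy": -8,"dz": 19,"yaw": 0,"gripper": 1}
  ]
}}

```text
clock: 3.85
tcp_pos: [0.4221, -0.2075, 0.2643]
orientation: [-2.483, -1.923, 0.001]
contact_force: [0.3, 0.6, 0.1]
grip_width: 0.085
gripper_force: 0.0
```

Run:
```python
from h import *
print(status.get_obs()['tcp_pos']);to(.42,-.212,.15,-14.3)
w=grab('wrist');save(w,'wrist0.png');t=grab('top')
cv2.imwrite('pics/both.png',np.vstack([w['color'],t['color']])[:,:,::-1][::,::] if 0 else cv2.resize(np.vstack([w['color'],t['color']])[:,:,::-1],(480,600)))
```

```text
[ 0.42208638 -0.20749748  0.26430371]
d [-0.49 -0.08 11.43] yaw -0.1792509733255372 az -14.5 clock 3.85 F [0.3 0.6 0.1] J [-0.33  0.14  0.73  2.05 -0.11  0.99  0.21] w 0.08501493000019607 tilt [-0.001  0.001]
```

View pics/both.png

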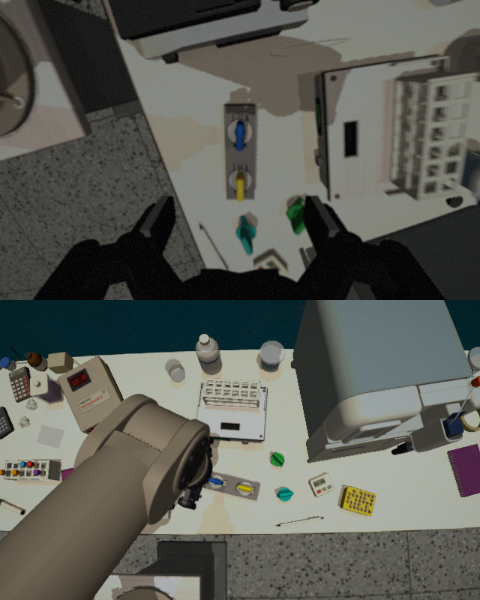

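The wrist view (upper half) shows the blue key at about (320,180), yellow at (320,245) and the slot at (466,185). The top view (lower half) shows the arm over the microscope at its left, with no contact. Refining with the wrist view.

```bash
cat >> h.py <<'E'
def rect(f,m,z,name):
    cs,_=cv2.findContours(m.astype(np.uint8),0,1)
    c=max(cs,key=cv2.contourArea)
    P=np.array([onz(f,*p[0],z)[:2] for p in c])
    r=cv2.minAreaRect((P*1000).astype(np.float32))
    B=cv2.boxPoints(r); e=[B[1]-B[0],B[2]-B[1]]; e=max(e,key=np.linalg.norm)
    print(name,cv2.contourArea(c),'centre',np.round(r[0],1),'size',np.round(r[1],1),'long az',round(float(np.degrees(np.arctan2(e[1],e[0]))%180),1),'px',np.round(c.mean(0)[0]))
def hs(f):
    h=cv2.cvtColor(f['color'],cv2.COLOR_RGB2HSV).astype(int); return h[...,0],h[...,1],h[...,2]
def win(a,b,c,d):
    W=np.zeros((400,640),bool);W[a:b,c:d]=1;return W
E
python3 - <<'E'
from h import *
f=dict(np.load('pics/wrist.npz'));H,S,V=hs(f)
W=win(140,270,295,350)
rect(f,W&(abs(H-110)<15)&(S>120),.073,'blue')
rect(f,W&(abs(H-27)<8)&(S>120),.073,'yel')
rect(f,W&(abs(H-110)<15)&(S>120),.055,'blue55')
rect(f,win(150,220,450,485)&(V<70),.072,'slot')
o,d=ray(f,320,200);print(o)
for u,v in((320,178),(322,250),(440,160),(320,210)):print(bydepth(f,u,v))
E
```

```text
blue 343.0 centre [ 422.  -208.8] size [42.6 13.7] long az 75.2 px [320. 181.]
yel 332.5 centre [ 402.7 -286.2] size [48.6 13.6] long az 75.6 px [320. 248.]
blue55 343.0 centre [ 420.8 -213.5] size [45.1 14.5] long az 75.2 px [320. 181.]
slot 696.5 centre [ 574.2 -253.5] size [51.9 17.4] long az 85.0 px [467. 185.]
[ 0.44341618 -0.12702558  0.38304582]
[ 0.42338261 -0.20576817  0.07336165]
[ 0.40460927 -0.28789973  0.07441839]
[ 0.54877631 -0.21805399  0.07318168]
[ 0.4105739  -0.25567922  0.03214057]
```

Call:
{"fn": "send_rows", "kwargs": {
  "steps": [
    {"dx": -0.4,"dy": 0,"dz": 4,"yaw": 0,"gripper": 1},
    {"dx": -0.4,"dy": 0,"dz": 8,"yaw": 0,"gripper": 1},
    {"dx": -0.4,"dy": 0,"dz": 11,"yaw": 0,"gripper": 1},
    {"dx": -0.4,"dy": 0,"dz": 13,"yaw": 0,"gripper": 1},
    {"dx": -0.4,"dy": 0,"dz": 13,"yaw": 0,"gripper": 1}
  ]
}}

```text
clock: 4.58
tcp_pos: [0.4217, -0.2117, 0.1361]
orientation: [-2.482, -1.922, 0.002]
contact_force: [0.0, -1.0, -0.5]
grip_width: 0.0855
gripper_force: 0.0
```

Run:
```python
from h import *
print(status.get_obs()['tcp_pos']);to(.4207,-.2115,.068,-14.8)
f=grab('wrist');H,S,V=hs(f)
W=win(0,400,280,360)
for z in(.073,.06): rect(f,W&(abs(H-110)<15)&(S>120),z,'blue')
for z in(.073,.06): rect(f,W&(abs(H-27)<8)&(S>120),z,'yel')
```

```text
[ 0.42169743 -0.21165865  0.13608694]
d [-0.01 -0.09  6.81] yaw 0.30954391479187393 az -14.5 clock 4.575 F [ 0.  -1.  -0.5] J [-0.2   0.37  0.64  2.17 -0.34  0.7   0.43] w 0.08549762852650884 tilt [-0.002  0.001]
blue 1007.5 centre [ 422.8 -208.4] size [46.1 13.5] long az 74.9 px [319. 224.]
blue 1007.5 centre [ 421.4 -213.9] size [49.4 14.5] long az 74.9 px [319. 224.]
yel 879.5 centre [ 403.6 -284.1] size [59.  14.5] long az 74.9 px [320. 322.]
yel 879.5 centre [ 400.7 -295.1] size [63.2 15.5] long az 74.9 px [320. 322.]
```

Call:
{"fn": "send_rows", "kwargs": {
  "steps": [
    {"dx": 0,"dy": 0,"dz": 2,"yaw": 0,"gripper": 1},
    {"dx": 0,"dy": 0,"dz": 4,"yaw": 0,"gripper": 1},
    {"dx": 0,"dy": 0,"dz": 5.5,"yaw": 0,"gripper": 1},
    {"dx": 0,"dy": 0,"dz": 6.7,"yaw": 0,"gripper": 1},
    {"dx": 0,"dy": 0,"dz": 6.7,"yaw": 0,"gripper": 1}
  ]
}}

```text
clock: 5.25
tcp_pos: [0.4219, -0.2118, 0.069]
orientation: [-2.483, -1.923, 0.001]
contact_force: [0.0, -0.1, 0.1]
grip_width: 0.0856
gripper_force: 0.0
```

Call:
{"fn": "send_rows", "kwargs": {
  "steps": [
    {"dx": 0,"dy": 0,"dz": 0,"yaw": 0,"gripper": 0.5},
    {"dx": 0,"dy": 0,"dz": 0,"yaw": 0,"gripper": 0.3},
    {"dx": 0,"dy": 0,"dz": 0,"yaw": 0,"gripper": 0.15},
    {"dx": 0,"dy": 0,"dz": 0,"yaw": 0,"gripper": 0},
    {"dx": 0,"dy": 0,"dz": 0,"yaw": 0,"gripper": 0}
  ],
  "force": 50
}}

```text
clock: 5.88
tcp_pos: [0.4222, -0.2119, 0.0695]
orientation: [2.484, 1.923, 0.001]
contact_force: [-0.9, 0.9, 2.7]
grip_width: 0.0111
gripper_force: 48.9
```

Call:
{"fn": "send_rows", "kwargs": {
  "steps": [
    {"dx": 0,"dy": 0,"dz": 0,"yaw": 0,"gripper": 0},
    {"dx": 0,"dy": 0,"dz": 0,"yaw": 0,"gripper": 0},
    {"dx": 0,"dy": 0,"dz": 0,"yaw": 0,"gripper": 0}
  ]
}}

```text
clock: 6.25
tcp_pos: [0.4221, -0.2119, 0.0695]
orientation: [2.484, 1.923, 0.0]
contact_force: [-1.3, 0.4, 5.5]
grip_width: 0.0112
gripper_force: 49.2
```

Call:
{"fn": "send_rows", "kwargs": {
  "steps": [
    {"dx": 0,"dy": 0,"dz": -0.8,"yaw": 0,"gripper": 0},
    {"dx": 0,"dy": 0,"dz": -2.5,"yaw": 0,"gripper": 0},
    {"dx": 0,"dy": 0,"dz": -5.5,"yaw": 0,"gripper": 0},
    {"dx": 0,"dy": 0,"dz": -9,"yaw": 0,"gripper": 0},
    {"dx": 0,"dy": 0,"dz": -12,"yaw": 0,"gripper": 0}
  ]
}}

```text
clock: 6.88
tcp_pos: [0.4219, -0.2121, 0.1913]
orientation: [2.484, 1.922, 0.001]
contact_force: [0.0, 0.2, -0.7]
grip_width: 0.0116
gripper_force: 48.7
```

Run:
```python
from h import *
to(.575,-.2534,.19,-5)
f=grab('wrist');H,S,V=hs(f)
z=status.get_obs()['tcp_pos'][2]+.004
m=(abs(H-110)<15)&(S>120)&win(0,400,250,390);rect(f,m,z,'blue')
print(np.round(status.get_obs()['tcp_pos'],4))
```

```text
d [-0.16 15.85  0.15] yaw -9.522983644275783 az -14.5 clock 6.875 F [ 0.   0.2 -0.7] J [-0.28  0.27  0.73  2.13 -0.25  0.82  0.34] w 0.011563515265360931 tilt [ 0.001 -0.   ]
blue 2315.0 centre [ 424.1 -204.5] size [49.7 12.7] long az 75.4 px [319. 279.]
[ 0.4235 -0.2132  0.1943]
```

Call:
{"fn": "send_rows", "kwargs": {
  "steps": [
    {"dx": 0,"dy": 4,"dz": 0,"yaw": -3,"gripper": 0},
    {"dx": 0,"dy": 8,"dz": 0,"yaw": -6,"gripper": 0},
    {"dx": -0.1,"dy": 12,"dz": 0,"yaw": -9.5,"gripper": 0},
    {"dx": -0.2,"dy": 15.9,"dz": 0,"yaw": -9.5,"gripper": 0},
    {"dx": -0.2,"dy": 15.9,"dz": 0,"yaw": -9.5,"gripper": 0}
  ]
}}

```text
clock: 7.55
tcp_pos: [0.5777, -0.2538, 0.1898]
orientation: [2.313, 2.123, -0.0]
contact_force: [-0.8, -0.4, -0.8]
grip_width: 0.0109
gripper_force: 48.9
```

Run:
```python
from h import *
to(.575,-.2534,.14,-5)
f=grab('side');save(f,'side1.png');g=grab('wrist');save(g,'wrist1.png')
cv2.imwrite('pics/b2.png',cv2.resize(np.vstack([f['color'][100:320,180:500],g['color'][100:,100:420]][:1]),None,fx=2.4,fy=2.4)[:,:,::-1])
```

```text
d [ 0.03 -0.28  4.98] yaw 0.08718699612994385 az -4.9 clock 7.55 F [-0.8 -0.4 -0.8] J [-0.13  0.54  0.61  1.76 -0.37  0.96  0.55] w 0.010900591972220075 tilt [ 0.001 -0.002]
```

View pics/b2.png

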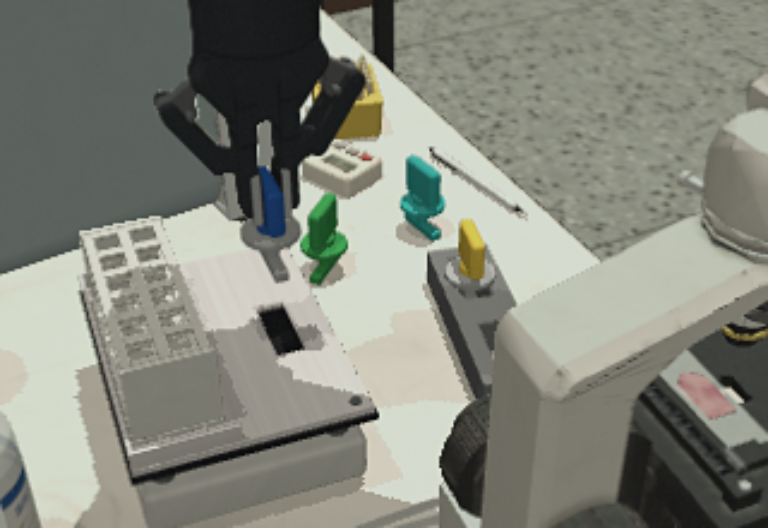

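View pics/wrist1.png

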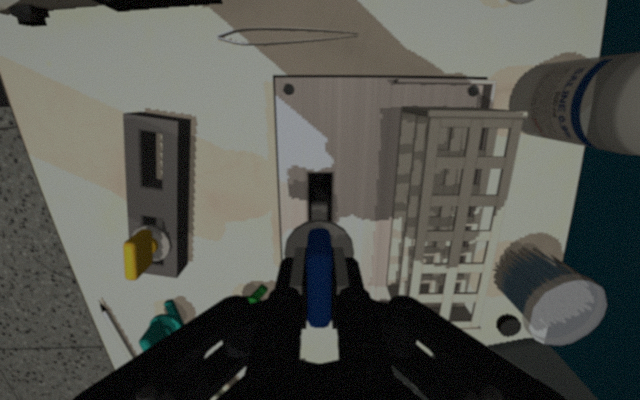

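The side crop shows the key hanging upright, with the head tip at crop (280,272) and the collar at (271,234), on the far side of and above the slot at (281,328). The wrist view shows the head at (320,210) lined up with the slot mouth at (320,185).

Run:
```python
from h import *
f=dict(np.load('pics/side.npz'));g=dict(np.load('pics/wrist.npz'))
print('tip side',onz(f,296.7,213.3,.131),'collar side',onz(f,292.9,197.5,.156))
a=np.radians(85);print('expect tip',.5777+.022*np.cos(a),-.2538+.022*np.sin(a))
c=g['color'].astype(int).max(2)
for v in(180,190,200,208,214,219,224): print(v,c[v,298:344:2])
# stem tip (wrist) and slot
H,S,V=hs(g)
rect(g,(abs(H-110)<15)&(S>120)&win(200,400,280,360),.194,'handle')
rect(g,win(165,225,303,337)&(V<45),.072,'slot part')
for u,v in((308.5,174),(331.5,174)): print(onz(g,u,v,.072))
for u in(309,331): print('head',onz(g,u,212,.135))
```

```text
tip side [ 0.57638456 -0.23883303  0.131     ] collar side [ 0.57761557 -0.24771504  0.156     ]
expect tip 0.5796174263404484 -0.23188371664198162
180 [100 106 106  97  82  35   7   0  17  15   7  16  14   6  11  17  10  55
  95 107 109 106 106]
190 [ 80  83  85  80  67  36   5  11  23  16  11  23  12  11  15   3  13  57
  93 106 107 108 108]
200 [138 124 120 122  94  42  11   7  16  17  24  11  14  17  17  17  19  51
  72  86 100 104 103]
208 [142 145 143 141 119  59  27  65  76  71  76  69  72  73  53  22  23  56
  79  87  99 104 100]
214 [144 141 147 140 119  58  27  48  60  57  56  52  57  58  44  22  24  55
  74  96  99 106 103]
219 [144 143 145 142 122  66  26  51  47  45  49  49  54  48  43  26  21  58
  81  94 108 141 144]
224 [139 118  70  47  50  56  54  61  59  61  62  61  70  71  74  74  70  57
  48  73 127 146 153]
handle 2327.0 centre [ 576.5 -247. ] size [49.7 12.5] long az 85.8 px [319. 278.]
slot part 1082.5 centre [ 576.6 -249.8] size [42.5 19.4] long az 84.6 px [320. 198.]
[ 0.56946042 -0.22872245  0.072     ]
[ 0.58775    -0.23030851  0.072     ]
head [ 0.57112882 -0.2370118   0.135     ]
head [ 0.58451439 -0.23816942  0.135     ]
```

Run:
```python
from h import *
g=dict(np.load('pics/wrist.npz'));f=dict(np.load('pics/side.npz'))
c=g['color'].astype(int).max(2)
print('col slot', {v:int(c[v,316:324].mean()) for v in range(164,182)}); print('col head',{v:int(c[v,314:324].mean()) for v in range(198,228)})
for v in(170,172,174): print('slot end',v,onz(g,320,v,.072)[:2])
for v in(203,206): print('head end bottom',v,onz(g,319,v,.127)[:2])
cs=cv2.resize(f['color'][160:260,255:335],(480,600),interpolation=2);cv2.imwrite('pics/cs.png',cs[:,:,::-1])
```

```text
col slot {164: 147, 165: 148, 166: 148, 167: 144, 168: 137, 169: 130, 170: 117, 171: 96, 172: 67, 173: 34, 174: 17, 175: 13, 176: 13, 177: 13, 178: 18, 179: 9, 180: 14, 181: 9}
col head {198: 15, 199: 13, 200: 17, 201: 24, 202: 33, 203: 39, 204: 47, 205: 57, 206: 65, 207: 69, 208: 72, 209: 67, 210: 63, 211: 60, 212: 59, 213: 57, 214: 57, 215: 57, 216: 57, 217: 57, 218: 54, 219: 50, 220: 42, 221: 46, 222: 59, 223: 64, 224: 63, 225: 61, 226: 58, 227: 52}
slot end 170 [ 0.57888581 -0.22626286]
slot end 172 [ 0.57874602 -0.22788645]
slot end 174 [ 0.57860564 -0.22951693]
head end bottom 203 [ 0.57746062 -0.23454602]
head end bottom 206 [ 0.57728535 -0.23655716]
```

View pics/cs.png

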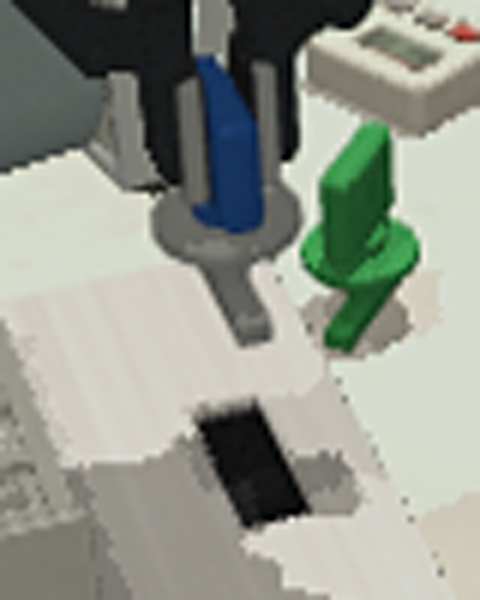

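Call:
{"fn": "send_rows", "kwargs": {
  "steps": [
    {"dx": 0.3,"dy": 0,"dz": 1.5,"yaw": 0,"gripper": 0},
    {"dx": 0.3,"dy": 0,"dz": 3.5,"yaw": 0,"gripper": 0},
    {"dx": 0.3,"dy": 0,"dz": 4.5,"yaw": 0,"gripper": 0},
    {"dx": 0.3,"dy": 0,"dz": 4.8,"yaw": 0,"gripper": 0},
    {"dx": 0.3,"dy": 0,"dz": 4.8,"yaw": 0,"gripper": 0}
  ]
}}

```text
clock: 8.28
tcp_pos: [0.5757, -0.2508, 0.1412]
orientation: [-2.316, -2.122, 0.0]
contact_force: [-0.3, 0.5, -1.2]
grip_width: 0.0111
gripper_force: 49.0
```

Call:
{"fn": "send_rows", "kwargs": {
  "steps": [
    {"dx": 0,"dy": 0,"dz": 0.4,"yaw": 0,"gripper": 0},
    {"dx": 0,"dy": 0,"dz": 0.8,"yaw": 0,"gripper": 0},
    {"dx": 0,"dy": 0,"dz": 1.2,"yaw": 0,"gripper": 0},
    {"dx": 0,"dy": 0,"dz": 1.4,"yaw": 0,"gripper": 0}
  ]
}}

```text
clock: 8.78
tcp_pos: [0.5756, -0.2505, 0.127]
orientation: [-2.316, -2.122, 0.0]
contact_force: [-0.4, 0.3, -0.5]
grip_width: 0.0112
gripper_force: 49.0
```

Call:
{"fn": "send_rows", "kwargs": {
  "steps": [
    {"dx": 0,"dy": 0.15,"dz": 0.3,"yaw": 0,"gripper": 0},
    {"dx": 0,"dy": 0.15,"dz": 0.7,"yaw": 0,"gripper": 0},
    {"dx": 0,"dy": 0.15,"dz": 1.1,"yaw": 0,"gripper": 0},
    {"dx": 0,"dy": 0.15,"dz": 1.3,"yaw": 0,"gripper": 0},
    {"dx": 0,"dy": 0.15,"dz": 1.3,"yaw": 0,"gripper": 0}
  ]
}}

```text
clock: 9.4
tcp_pos: [0.5771, -0.2507, 0.1141]
orientation: [-2.316, -2.122, 0.0]
contact_force: [-0.3, 0.1, -0.3]
grip_width: 0.0114
gripper_force: 49.0
```

Call:
{"fn": "send_rows", "kwargs": {
  "steps": [
    {"dx": 0,"dy": 0,"dz": 0.1,"yaw": 0,"gripper": 0},
    {"dx": 0,"dy": 0,"dz": 0.2,"yaw": 0,"gripper": 0},
    {"dx": 0,"dy": 0,"dz": 0.2,"yaw": 0,"gripper": 0}
  ]
}}

```text
clock: 9.78
tcp_pos: [0.5772, -0.2507, 0.1123]
orientation: [-2.316, -2.123, -0.0]
contact_force: [-0.4, 0.8, -0.5]
grip_width: 0.0112
gripper_force: 49.0
```

Call:
{"fn": "send_rows", "kwargs": {
  "steps": [
    {"dx": 0,"dy": 0.05,"dz": 0,"yaw": 9,"gripper": 0},
    {"dx": 0,"dy": 0.1,"dz": 0,"yaw": 18,"gripper": 0},
    {"dx": -0.05,"dy": 0.15,"dz": 0,"yaw": 27,"gripper": 0},
    {"dx": -0.05,"dy": 0.2,"dz": 0,"yaw": 36,"gripper": 0},
    {"dx": -0.1,"dy": 0.2,"dz": 0,"yaw": 45,"gripper": 0}
  ]
}}

```text
clock: 10.4
tcp_pos: [0.5793, -0.2518, 0.1123]
orientation: [-2.955, -1.068, -0.0]
contact_force: [-0.5, 0.8, -0.1]
grip_width: 0.0111
gripper_force: 48.9
```

Call:
{"fn": "send_rows", "kwargs": {
  "steps": [
    {"dx": 0,"dy": 0.05,"dz": 0,"yaw": 9,"gripper": 0},
    {"dx": 0,"dy": 0.1,"dz": 0,"yaw": 18,"gripper": 0},
    {"dx": -0.05,"dy": 0.15,"dz": 0,"yaw": 27,"gripper": 0},
    {"dx": -0.05,"dy": 0.2,"dz": 0,"yaw": 36,"gripper": 0},
    {"dx": -0.05,"dy": 0.2,"dz": 0,"yaw": 45,"gripper": 0}
  ]
}}

```text
clock: 11.02
tcp_pos: [0.5802, -0.2536, 0.1123]
orientation: [-3.138, 0.144, -0.0]
contact_force: [0.0, 0.5, -0.7]
grip_width: 0.011
gripper_force: 48.9
```

Run:
```python
from h import *
to(.577,-.2535,.111,-95)
print(status.get_obs()['tcp_pos'])
f=grab('side');save(f,'side2.png')
cv2.imwrite('pics/c3.png',cv2.resize(f['color'][140:290,220:380],(800,600)[:2],interpolation=2)[:,:,::-1])
```

```text
d [-0.32  0.02  0.13] yaw -0.26605767685730086 az -95.3 clock 11.025 F [ 0.   0.5 -0.7] J [-0.31  0.79  0.95  1.82 -0.78  0.96 -0.68] w 0.01100785382264684 tilt [0. 0.]
[ 0.5802346  -0.2536134   0.11234152]
```

View pics/c3.png

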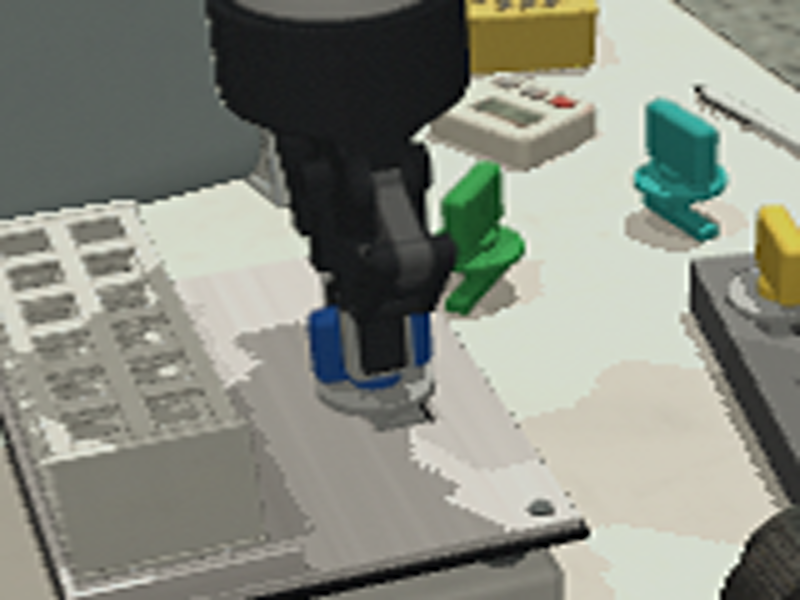

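The side crop shows the collar at (375,390) on the tray over the slot and the blue handle crosswise to it. Now lower the last millimetre and release.

Call:
{"fn": "send_rows", "kwargs": {
  "steps": [
    {"dx": 0,"dy": 0,"dz": 0.05,"yaw": 0,"gripper": 0},
    {"dx": 0,"dy": 0,"dz": 0.1,"yaw": 0,"gripper": 0},
    {"dx": 0,"dy": 0,"dz": 0.15,"yaw": 0,"gripper": 0},
    {"dx": 0,"dy": 0,"dz": 0.15,"yaw": 0,"gripper": 0}
  ],
  "force": 25
}}

```text
clock: 11.58
tcp_pos: [0.5801, -0.2537, 0.1116]
orientation: [-3.138, 0.135, -0.001]
contact_force: [-1.4, 2.7, 6.4]
grip_width: 0.0113
gripper_force: 50.1
```

Call:
{"fn": "send_rows", "kwargs": {
  "steps": [
    {"dx": 0,"dy": 0,"dz": 0,"yaw": 0,"gripper": 0.25},
    {"dx": 0,"dy": 0,"dz": 0,"yaw": 0,"gripper": 0.35},
    {"dx": 0,"dy": 0,"dz": 0,"yaw": 0,"gripper": 0.5},
    {"dx": 0,"dy": 0,"dz": 0,"yaw": 0,"gripper": 0.6},
    {"dx": 0,"dy": 0,"dz": 0,"yaw": 0,"gripper": 0.6}
  ]
}}

```text
clock: 12.2
tcp_pos: [0.58, -0.2538, 0.1107]
orientation: [3.139, -0.137, -0.0]
contact_force: [-0.6, 0.0, 0.2]
grip_width: 0.0517
gripper_force: 0.0
```

Call:
{"fn": "send_rows", "kwargs": {
  "steps": [
    {"dx": 0,"dy": 0,"dz": -1,"yaw": 0,"gripper": 0.6},
    {"dx": 0,"dy": 0,"dz": -3,"yaw": 0,"gripper": 0.6},
    {"dx": 0,"dy": 0,"dz": -7,"yaw": 0,"gripper": 0.6},
    {"dx": 0,"dy": 0,"dz": -11,"yaw": 0,"gripper": 0.6},
    {"dx": 0,"dy": 0,"dz": -14,"yaw": 0,"gripper": 0.6}
  ]
}}

```text
clock: 12.82
tcp_pos: [0.5802, -0.2545, 0.2542]
orientation: [3.138, -0.138, 0.004]
contact_force: [-0.3, -0.1, -0.7]
grip_width: 0.0513
gripper_force: 0.0
```

Run:
```python
from h import *
to(.577,-.2535,.111,-95)
f=grab('side');g=grab('wrist');
H,S,V=hs(g);m=(abs(H-110)<15)&(S>120)
try:
    for z in(.115,.098): rect(g,m&win(0,400,200,440),z,'blue')
except Exception as e: print(e)
cv2.imwrite('pics/c4.png',np.hstack([cv2.resize(f['color'][170:270,230:330],(400,400),interpolation=2),cv2.resize(g['color'][:,120:520],(400,400))])[:,:,::-1])
```

```text
d [-0.37 -0.08 14.32] yaw -0.02861618717690817 az -95.0 clock 12.825 F [-0.3 -0.1 -0.7] J [-0.41  0.65  1.1   1.71 -0.62  1.18 -0.79] w 0.051291197153042575 tilt [ 0.003 -0.001]
blue 456.0 centre [ 583.7 -254.8] size [13.5 42.5] long az 174.9 px [316. 193.]
blue 456.0 centre [ 578.4 -254.3] size [14.3 45.3] long az 174.9 px [316. 193.]
```

View pics/c4.png

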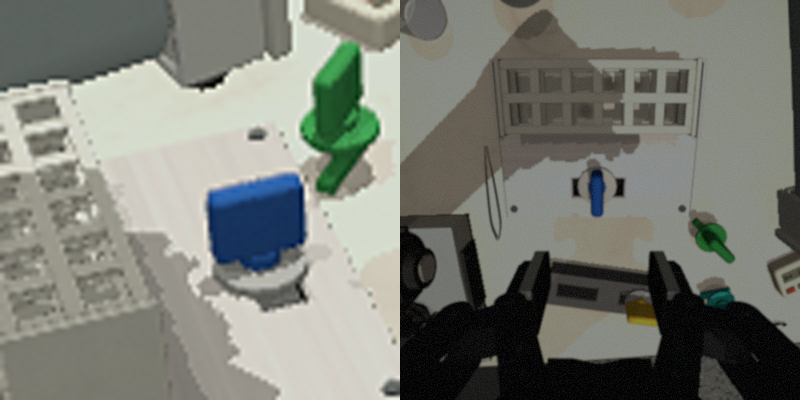

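The side crop shows the blue key upright at (258,235) with its collar flat on the tray. The wrist view shows the handle at (597,192), square across the slot, and yellow still in the stand. The handle's long axis measures 174.9° against 85° for the slot, and the gripper is clear.

```bash
python3 -c "
from h import *
print(workorder.hand_in())"
```

```text
the job is handed in; nothing more can be done
None
```

The blue key is seated in the tray slot, turned a quarter turn so its handle stands crosswise, and released; the yellow key is still in the stand, and the job was handed in at about 13 s with the gripper clear (no verdict was shown).

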